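# Tuck the flashing under the lapped clay tile

### The job

Lift the lid off the white stoneware box by its knob and set it down gently, flat on the bench, then take out the L-shaped metal flashing and slide the front edge of its flat leg about 30 mm under the free edge of the clay tile on the roofing sample board, square to the tile and centred on it, without lifting the tile. Finish still holding the flashing, pressing it firmly down flat on the board (about 10 to 20 N): do not let go at the end. Leave the mug, jar and vase where they are.

Things in the scene. Friction and masses are not known exactly. Their poses are not given: they have to be found in the camera images.
- box: white stoneware box, fixed, outside 150 (x) by 145 (y) by 60 mm high, walls and floor 8 mm; origin at the centre of its underside. Box and sample board stand side by side, either way round. The bench on the box's outer side (away from the board), 100 to 280 mm sideways (world y) from the box's centre and 0.42 to 0.62 m ahead of the robot, is clear: room for the lid.
- lid: loose stoneware lid of the box, plate 154 by 149 by 7 mm with a 5 mm deep locating lip below (124 by 119 mm), about 0.36 kg; origin at the centre of the underside of the lip, z up through the knob. On the box its origin is 55 mm above the bench; on the bench it stands on the lip, at 0.
- lid_knob (a point): centre of the lid's upright round knob, 26 mm in diameter and 30 mm high, half-way up: 27 mm above the lid's origin, 15 mm above the top of the plate. Gripped from above.
- flashing: L-shaped aluminium flashing lying on the box's floor, 0.15 kg, 100 mm long (y). Flat leg 4 mm thick; upstand along its rear 8 mm thick, top 40 mm above the underside. Origin on the underside below the middle of the upstand; x points along the leg to its front edge (roughly the box's +x), z up. At least 30 mm is free behind the upstand; in front of it the leg is 75 mm wide.
- flashing_grip (a point): middle of the flashing's upstand: 22 mm above the underside, directly above the flashing's origin; the upstand is 8 mm thick along x here, so it is gripped from above with the fingers closing along x. Axes as the flashing.
- flashing_edge (a point): middle of the free front edge of the flat leg, on its underside: 79 mm along +x from the flashing's origin (75 mm from the upstand's front face). Axes as the flashing.
- panel: roofing sample board, fixed: wooden board 260 (x) by 200 (y) by 18 mm, origin at the centre of its underside. Its front half (x from -130 to -10 mm) is bare; behind that lies the lapped terracotta tile, whose far end is covered by a fixed upper course of tiles (top 48 mm above the bench).
- tile_tail (a point): point on the board's top face (18 mm above the bench) straight below the middle of the tile's free edge; x points horizontally under the tile (tucking direction), y along the edge, z up. Tile 160 mm wide (y), 10 mm thick; the gap below it is 10 mm high and open for 45 mm under the tile, where a batten stops it.
- tile (a joint): how far the tile is lifted, rad: 0 lying down on its battens; it is hinged at its far end, 100 mm behind its free edge, weighs 0.33 kg, is lifted by a light push from below and falls back by itself.
- mug: blue ceramic mug, 76 mm across, 85 mm tall, a bystander; origin at its underside
- jar: closed glaze jar, 64 mm across, 90 mm tall, a bystander; origin at its underside
- vase: unglazed off-white vase, 76 mm across, 130 mm tall, a bystander; origin at its underside
Not all that is in view belongs to the job. What is shaped like the lid but black or yellow is not meant.

How it is judged:
By the outcome, as a careful person would: the job done as asked, in the order asked, and still so for the second after the job is handed in, while the arm keeps its last pose, push and grip.
It also fails if it takes over 58 s, if anything falls off the work surface, if the arm or the gripper's body presses on something with over 40 N, if the wrist force passes 120 N, or if a joint passes its speed limit or range.

### The arm

A 6-joint arm with a two-finger parallel gripper is mounted at the origin on the work surface. World frame = base frame: x ahead of the robot, y to its left, z up, the work surface at z = 0. Lengths are in m, angles in rad, forces in N, time in s.
With the tool pointing down it reaches from about 0.275 to 0.75 m from the base axis. Payload 10.2 kg.
Tool frame: the origin (TCP) lies midway between the tips of the shut fingers; the grasp point (between the pads) lies 19 mm behind it; z points along the fingers, y is the direction in which the jaws open and shut (so a half turn about z gives the same grasp; the last joint's range is limited). The gripper opens to 88 mm and grips with 3 to 60 N. Pads are 18 mm wide; open, the fingers measure 123 mm over their backs; the gripper's body (75 mm by 187 mm) begins 45 mm behind the grasp point.
Start: joints at [1.073, 0.313, 1.498, -0, 1.331, -0.223], TCP at [0.142, 0.505, 0.2] pointing down, gripper open.
Joint ranges: [-2.94, 2.94], [-0.97, 2.17], [0.19, 2.56], [-1.23, 4.37], [0.02, 3.11], [-2.88, 2.88]. Speed limits (rad/s): [2.39, 2.39, 3.01, 3.14, 3.14, 3.14].

### API

Orientations are given as a unit quaternion [x, y, z, w].
In Python, from bench import * gives the robot as it stands.
- The arm moves only by the shell command python3 -m jog 'ROWS' [OPENING]. ROWS is JSON, one flat list of numbers, 6 for each row, row after row: the shift along the tool's x, y, z each as a share of 0.12 m, from -1 to 1, then the turn, a rotation vector about the tool's x, y, z each as a share of 60 degrees, from -1 to 1. In form: [x, y, z, wx, wy, wz, x, y, z, wx, wy, wz, ...]. A call has 1 to 20 rows; each row shifts and turns the commanded pose from where the row before left it, along the tool's axes as they then stand; what a row does not reach is not made up. A row lasts 1/12 s, in which the tool goes at most 41.7 mm and 7.16 degrees, less where a joint would pass 70% of its speed; a pose out of reach is approached as far as the arm can. A call with a number of a shift or a turn outside -1 to 1 is refused whole. A call with a gripper value outside its range is refused whole. OPENING is the finger opening in mm, from 0 to 88.1, set as the call begins (- or left out, the last holds). The fingers move at their own pace and stop on an object; the grip force is fixed at half the most. Time passes only in rows, so rows that do not move let the fingers close. It gives the time, the measured TCP pose, the force and the opening at its end, in the units of the state.
- state(): the state, without advancing time (a new reading comes with each control period).
- snapshot(name): name is "scene" or "top" or "wrist"; returns (picture, depth): 480x640x3 uint8, red, green, blue; 480x640 float32, m along the optical axis (not along the pixel's ray), 0 where there is no reading.
- calibration(name): a dict with "fx", "fy", "cx", "cy" (pixels), "R" (3x3) and "t" (3): a world point X has camera coordinates R X + t; the wrist camera has in their place "tool_from_camera" (4x4, takes a point from camera to tool coordinates, whose origin is the TCP and whose axes are the flange's). Camera axes: x right, y down, z forward; pixel columns grow to the right and rows downward; lengths in m; the calibration is good to about 2 mm. A picture is of the moment at which its call begins: read the wrist's pose just before it. calibration takes no time and is no camera call.
- hand_in(): hands the job in, once; it reports no verdict.
The state is a dict: "time": time; "qpos": joint angles; "dq": joint speeds; "joint_efforts": joint torques, N m; "ee_pos": TCP position; "tool_rot": TCP orientation; "ft_force": force on the tool from outside, world axes, zero at the start; "wrist_torque": the same for the moment, N m; "finger_gap": finger opening in m.
Only numpy, scipy, OpenCV 4.12 (cv2) and the standard library are available. Lean on these libraries where they do the work, as an engineer would, in place of code of your own. Each camera call takes 0.05 s, during which the arm holds its last target.

## Working session

There is one attempt and no reset: what is moved stays moved. The work goes in short steps, Python scripts to look and compute and a shell command to move; the robot and the scene stay as the last step left them, time stands still between calls to the robot, and variables do not carry over. Pictures are saved under pics/ and viewed, and the job is handed in when it is done.

```bash
ls; mkdir -p pics; cat > h.py <<'E'
from bench import *
import numpy as np, cv2
from scipy.spatial.transform import Rotation as Rn
def save(n,im,z=None): cv2.imwrite('pics/'+n+'.png',im[:,:,::-1])
def cloud(name,depth,st=None):
    c=calibration(name); v,u=np.mgrid[0:480,0:640]
    P=np.stack([(u-c['cx'])/c['fx']*depth,(v-c['cy'])/c['fy']*depth,depth],-1)
    if 'R' in c: return (P-np.array(c['t']))@np.array(c['R'])
    T=np.array(c['tool_from_camera']); P=P@T[:3,:3].T+T[:3,3]
    return P@Rn.from_quat(st['tool_rot']).as_matrix().T+np.array(st['ee_pos'])
E
python3 - <<'E'
from h import *
s=state();print(s)
for n in('scene','top'):
    p,d=snapshot(n);save(n+'0',p);np.save(n+'0.npy',d);np.save(n+'0p.npy',p)
print(calibration('top'),calibration('wrist'))
print(Rn.from_quat(s['tool_rot']).as_matrix())
E
```

```text
pics
{'time': 0.0, 'qpos': array([ 1.07261666e+00,  3.13432380e-01,  1.49844461e+00, -9.63011204e-06,
        1.33099161e+00, -2.23439189e-01]), 'dq': array([ 0.00010418,  0.00212217,  0.00054217,  0.00138684,  0.00074925,
       -0.00095798]), 'joint_efforts': array([ 1.54374455e-03, -4.02209795e+01, -2.52269644e+01,  6.95404178e-02,
        3.52647726e-02, -1.06524221e-04]), 'ee_pos': array([0.14231951, 0.50503281, 0.19986728]), 'tool_rot': array([ 1.36937439e-01,  9.90579492e-01, -5.98549582e-04, -2.20850683e-04]), 'ft_force': array([-0.19300619,  0.7314307 , -0.11587637]), 'wrist_torque': array([ 0.01314066, -0.02491933,  0.00306492]), 'finger_gap': 0.08776802256320375}
{'fx': 608.269527234264, 'fy': 608.269527234264, 'cx': 321.2904879605524, 'cy': 245.7408213549262, 'R': array([[ 0.00679272, -0.99996296, -0.00528522],
       [-0.99879742, -0.00652798, -0.04859111],
       [ 0.04855481,  0.00560893, -0.99880477]]), 't': array([0.00429811, 0.51616641, 1.73739569])} {'fx': 420.28642498877093, 'fy': 420.28642498877093, 'cx': 322.9367165849739, 'cy': 236.93961861240038, 'tool_from_camera': array([[-3.19616829e-04, -9.55405352e-01, -2.95297327e-01,
         7.66553409e-02],
       [ 9.99999289e-01,  3.38909753e-05, -1.19200612e-03,
         1.40993981e-03],
       [ 1.14885694e-03, -2.95297498e-01,  9.55404662e-01,
        -1.83016178e-01],
       [ 0.00000000e+00,  0.00000000e+00,  0.00000000e+00,
         1.00000000e+00]])}
[[-9.62496178e-01  2.71294573e-01 -6.01468007e-04]
 [ 2.71295101e-01  9.62495559e-01 -1.12533643e-03]
 [ 2.73612621e-04 -1.24630734e-03 -9.99999186e-01]]
```

View pics/scene0.png

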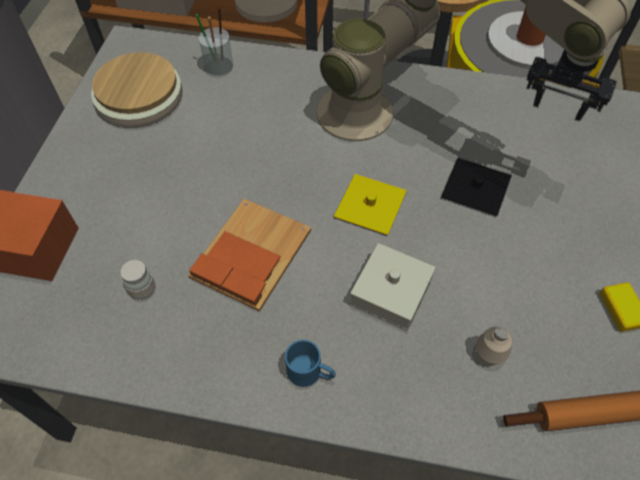

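View pics/top0.png

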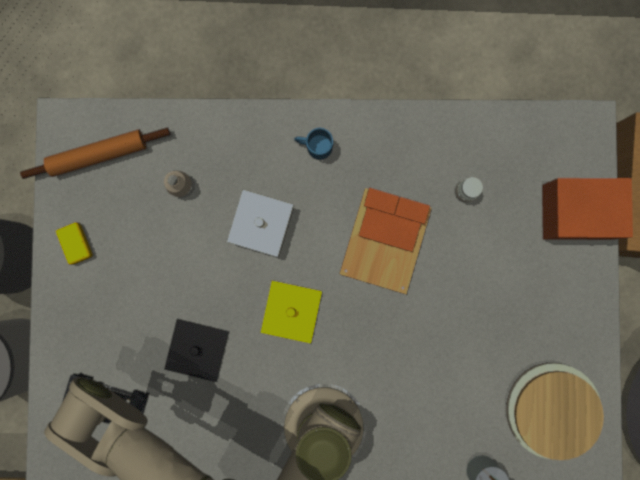

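The scene picture shows three lid-like things: yellow plate (scene 370,200 / top 292,313), black plate (480,187 / 196,350) and white lidded box (393,283 / 260,223). I choose the white one. The board is at top (385,240) with its bare half towards the robot, mug (318,143), jar (470,190), vase (177,183).

```bash
python3 - <<'E'
from h import *
p=np.load('top0p.npy');d=np.load('top0.npy');P=cloud('top',d)
crop=p[150:310,150:480];save('crop0',cv2.resize(crop,None,fx=2.4,fy=2.4,interpolation=cv2.INTER_CUBIC))
for n,(u,v) in dict(knob=(260,223),plate=(248,210),board=(375,265),tile=(390,230),bench=(200,240),upper=(385,205),mug=(318,133),vase=(177,183),jar=(472,186),black=(200,365)).items(): print(n,P[v,u].round(4))
def rect(m,n):
    q=P[m][:, :2]; m2=(m*255).astype(np.uint8)
    k=cv2.connectedComponentsWithStats(m2)
    i=1+np.argmax(k[2][1:,4]); q=P[k[1]==i]
    r=cv2.minAreaRect((q[:,:2]*1000).astype(np.float32)); print(n,r,len(q),q[:,2].mean(), np.median(q[:,2]))
Z=P[...,2];U=np.zeros_like(Z,bool)
B=U.copy();B[180:265,222:300]=1
rect(B&(Z>.05)&(Z<.08),'lid'); rect(B&(Z>.083),'knob')
B=U.copy();B[185:300,335:440]=1
rect(B&(Z>.01)&(Z<.026),'bare'); rect(B&(Z>.01),'board')
h=cv2.cvtColor(p,cv2.COLOR_RGB2HSV)
red=(h[...,0]<9)&(h[...,1]>150)
rect(B&red,'tiles');rect(B&red&(Z>.043),'upper');rect(B&red&(Z<.042),'tile')
E
```

```text
knob [0.5734 0.1759 0.0972]
plate [0.6118 0.2126 0.0707]
board [ 0.4617 -0.1466  0.0153]
tile [ 0.5607 -0.1868  0.0402]
bench [0.5311 0.3597 0.0008]
upper [ 0.6312 -0.172   0.045 ]
mug [0.8383 0.0192 0.0356]
vase [0.6821 0.4053 0.0997]
jar [ 0.6796 -0.4065  0.0935]
black [0.1726 0.3523 0.008 ]
lid ((577.6309814453125, 179.8073272705078), (149.95065307617188, 154.00613403320312), 73.81021118164062) 2843 0.0668362219698171 0.06681851522042616
knob ((503.59210205078125, 97.26815032958984), (244.73927307128906, 23.83183479309082), 48.34184646606445) 73 0.14143488753296002 0.09588237296387708
bare ((531.9503173828125, -175.27894592285156), (201.9644317626953, 259.9378967285156), 73.85826110839844) 3238 0.01802542484086074 0.018028169247204608
board ((530.8028564453125, -155.49505615234375), (239.33462524414062, 276.7372131347656), 73.85858154296875) 6308 0.0393079862524918 0.02484500132245671Traceback (most recent call last):
  File "<stdin>", line 17, in <module>
  File "<stdin>", line 8, in rect
    return _wrapfunc(a, 'argmax', axis=axis, out=out, **kwds)
    return bound(*args, **kwds)
ValueError: attempt to get argmax of an empty sequence
```

View pics/crop0.png

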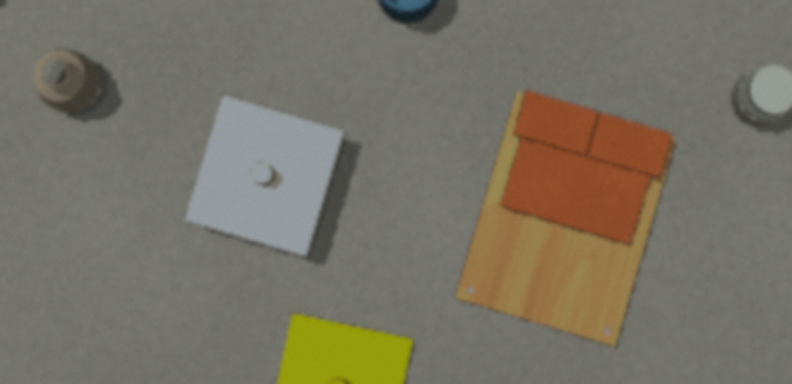

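White lid: 154x150 mm plate at z 0.067, centre (0.578, 0.180), yaw -16.2°. The board fits 260x202, centre (0.532, -0.175), yaw -16.1°. All sizes agree with the description. I'm moving above the knob for a close look.

```bash
python3 -m jog '[-0.28,-0.108,0,0,0,0,-0.28,-0.108,0,0,0,0,-0.28,-0.108,0,0,0,0,-0.28,-0.108,0,0,0,0,-0.28,-0.108,0,0,0,0,-0.28,-0.108,0,0,0,0,-0.28,-0.108,0,0,0,0,-0.28,-0.108,0,0,0,0,-0.28,-0.108,0,0,0,0,-0.28,-0.108,0,0,0,0,-0.28,-0.108,0,0,0,0,-0.28,-0.108,0,0,0,0,-0.28,-0.108,0,0,0,0,-0.28,-0.108,0,0,0,0,-0.28,-0.108,0,0,0,0,0,0,0,0,0,0]' 60
cat > look.py <<'E'
import sys
from h import *
n=sys.argv[1]
s=state();p,d=snapshot('wrist');save(n,p);np.save(n+'.npy',d);np.save(n+'p.npy',p);np.save(n+'c.npy',cloud('wrist',d,s))
print({k:np.round(s[k],4) for k in('time','ee_pos','tool_rot','ft_force','finger_gap')})
print(Rn.from_quat(s['tool_rot']).as_matrix().round(4))
E
python3 look.py w1
```

```text
time: 1.43
ee_pos: [0.5782, 0.1772, 0.199]
tool_rot: [0.139, 0.99, -0.001, -0.0]
ft_force: [-0.6, -0.1, -0.5]
finger_gap: 0.0598
{'time': np.float64(1.4333), 'ee_pos': array([0.5782, 0.1772, 0.199 ]), 'tool_rot': array([ 1.393e-01,  9.903e-01, -6.000e-04, -2.000e-04]), 'ft_force': array([-0.5985, -0.1317, -0.5473]), 'finger_gap': np.float64(0.0598)}
[[-9.612e-01  2.759e-01 -5.000e-04]
 [ 2.759e-01  9.612e-01 -1.200e-03]
 [ 1.000e-04 -1.300e-03 -1.000e+00]]
```

View pics/w1.png

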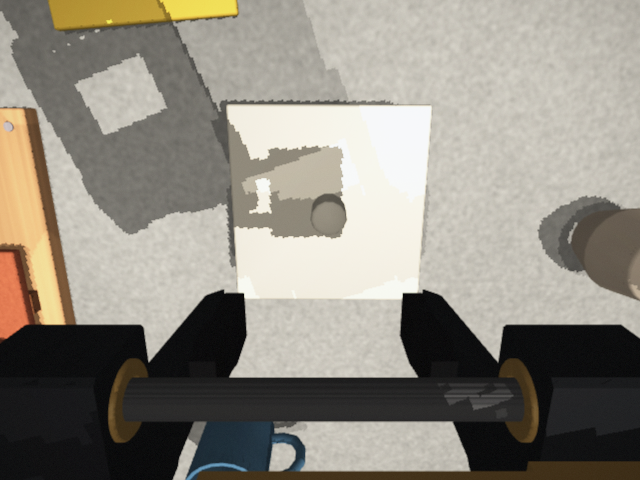

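The wrist view shows the white lid (corners 228,105 to 420,298) with its knob at (328,213), and the yellow plate at the top edge. The fingers are open and centred on it.

```bash
python3 - <<'E'
from h import *
C=np.load('w1c.npy');Z=C[...,2]
B=np.zeros(Z.shape,bool);B[90:300,215:440]=1
def comp(m):
    k=cv2.connectedComponentsWithStats(m.astype(np.uint8));i=1+np.argmax(k[2][1:,4]);return C[k[1]==i]
q=comp(B&(Z>.088)&(Z<.105));r=cv2.minAreaRect((q[:,:2]*1000).astype(np.float32));print(r,len(q),np.median(q[:,2]),cv2.minEnclosingCircle((q[q[:,2]>.094][:,:2]*1000).astype(np.float32)))
q=comp(B&(Z>.058)&(Z<.075));r=cv2.minAreaRect((q[:,:2]*1000).astype(np.float32));print(r,len(q),np.median(q[:,2]))
E
```

```text
((577.1720581054688, 181.9525909423828), (24.973834991455078, 25.23211669921875), 71.61735534667969) 1025 0.09545451228993825 ((577.0279541015625, 181.77418518066406), 12.630621910095215)
((577.46630859375, 182.1057891845703), (149.60801696777344, 153.65814208984375), 73.87364196777344) 36145 0.06568045641639023
```

```bash
python3 -m jog '[0.018,0.03,0.1,0,0,0,0,0,0.2,0,0,0,0,0,0.2,0,0,0,0,0,0.2,0,0,0,0,0,0.16,0,0,0,0,0,0.1,0,0,0,0,0,0.06,0,0,0,0,0,0.04,0,0,0,0,0,0,0,0,0,0,0,0,0,0,0]' 50
python3 look.py w2
```

```text
time: 2.32
ee_pos: [0.5738, 0.1858, 0.0739]
tool_rot: [0.137, 0.991, 0.0, 0.0]
ft_force: [-0.2, 0.5, 1.4]
finger_gap: 0.0499
{'time': np.float64(2.3167), 'ee_pos': array([0.5738, 0.1858, 0.0739]), 'tool_rot': array([1.368e-01, 9.906e-01, 1.000e-04, 4.000e-04]), 'ft_force': array([-0.2323,  0.5101,  1.3611]), 'finger_gap': np.float64(0.0499)}
[[-9.626e-01  2.710e-01  9.000e-04]
 [ 2.710e-01  9.626e-01  1.000e-04]
 [-8.000e-04  3.000e-04 -1.000e+00]]
```

View pics/w2.png

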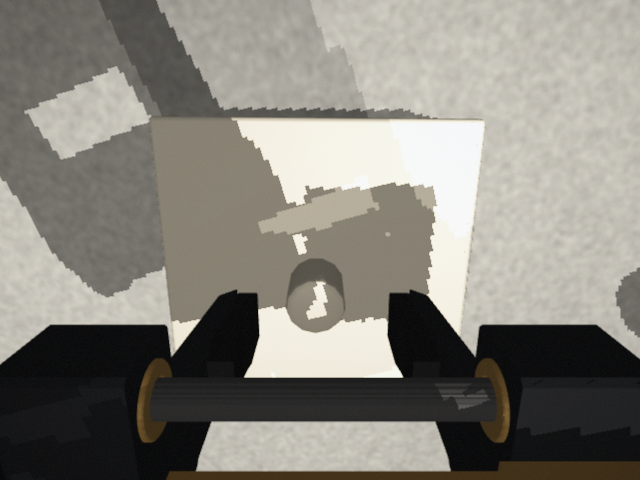

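```bash
python3 - <<'E'
from h import *
C=np.load('w2c.npy');Z=C[...,2]
B=np.zeros(Z.shape,bool);B[250:340,280:350]=1
m=B&(Z>.09)&(Z<.105);q=C[m];print(len(q),np.median(q[:,2]),cv2.minAreaRect((q[:,:2]*1000).astype(np.float32)),cv2.minEnclosingCircle((q[:,:2]*1000).astype(np.float32)))
B[:]=0;B[125:310,160:475]=1;q=C[B&(Z<.075)&(Z>.055)];print(np.median(q[:,2]),cv2.minAreaRect((q[:,:2]*1000).astype(np.float32)))
s=state();print(s['ee_pos'])
E
```

```text
2669 0.09552391288328346 ((576.8060302734375, 182.5771026611328), (25.04977035522461, 25.304840087890625), 25.803098678588867) ((577.0849609375, 182.33657836914062), 13.040699005126953)
0.06572559322186865 ((550.0664672851562, 189.97586059570312), (149.76708984375, 90.35494995117188), 74.24882507324219)
[0.5740148  0.18573841 0.07411449]
```

```bash
python3 -m jog '[-0.032,-0.023,0.02,0,0,0,0,0,0,0,0,0,0,0,0,0,0,0]'; python3 -m jog '[0,0,0,0,0,0,0,0,0,0,0,0,0,0,0,0,0,0,0,0,0,0,0,0,0,0,0,0,0,0,0,0,0,0,0,0]' 10
```

```text
time: 2.62
ee_pos: [0.5769, 0.1815, 0.071]
tool_rot: [0.137, 0.991, 0.0, 0.0]
ft_force: [0.1, 0.5, -0.0]
finger_gap: 0.0499
time: 3.12
ee_pos: [0.5766, 0.1818, 0.0708]
tool_rot: [0.137, 0.991, 0.0, 0.0]
ft_force: [-0.5, -0.0, 0.4]
finger_gap: 0.0123
```

```bash
python3 look.py w3
```

```text
{'time': np.float64(3.1167), 'ee_pos': array([0.5766, 0.1818, 0.0708]), 'tool_rot': array([0.137 , 0.9906, 0.    , 0.    ]), 'ft_force': array([-0.5106, -0.0363,  0.373 ]), 'finger_gap': np.float64(0.0123)}
[[-0.9625  0.2713  0.    ]
 [ 0.2713  0.9625  0.    ]
 [-0.      0.     -1.    ]]
```

View pics/w3.png

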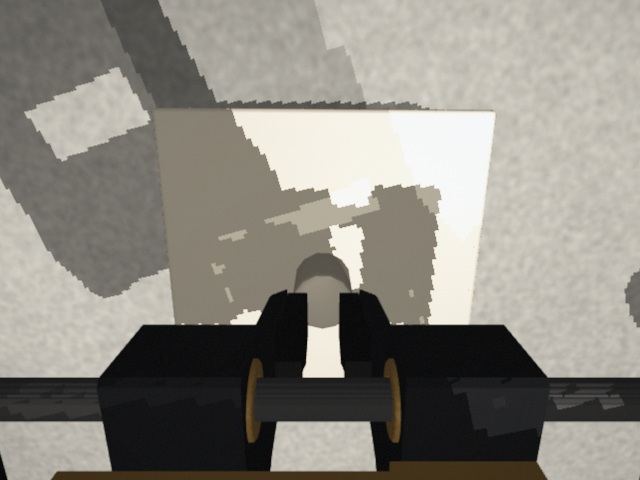

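```bash
python3 - <<'E'
from h import *
d=np.load('w3.npy');c=calibration('wrist');T=np.array(c['tool_from_camera'])
v,u=np.mgrid[0:480,0:640]
P=np.stack([(u-c['cx'])/c['fx']*d,(v-c['cy'])/c['fy']*d,d],-1)@T[:3,:3].T+T[:3,3]
for (u,v) in [(290,300),(302,300),(300,330),(345,300),(360,300),(322,300),(322,265),(330,310),(290,360),(362,340),(265,320)]: print(u,v,d[v,u].round(4),(P[v,u]*1000).round(1))
p,dd=snapshot('scene');save('s3',cv2.resize(p[200:360,300:520],None,fx=3.5,fy=3.5,interpolation=2))
print(state()['finger_gap'])
E
```

```text
290 300 0.1537 [  9.2 -10.8 -43. ]
302 300 0.1544 [  8.9  -6.5 -42.3]
300 330 0.135 [  8.2  -6.1 -62.8]
345 300 0.1533 [  9.4   9.3 -43.3]
360 300 0.1533 [  9.4  14.7 -43.3]
322 300 0.1731 [  0.7   0.8 -25.3]
322 265 0.1792 [ 12.3   0.8 -15.4]
330 310 0.1748 [ -4.    4.1 -25. ]
290 360 0.1166 [  9.6  -7.9 -81.7]
362 340 0.1266 [  9.6  13.  -71.3]
265 320 0.1344 [ 11.6 -17.3 -62.4]
0.009824114754192492
```

View pics/s3.png

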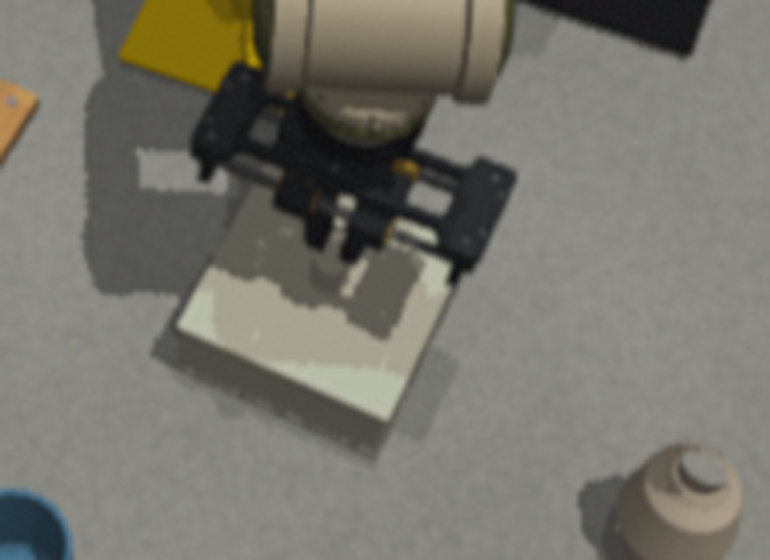

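```bash
python3 - <<'E'
from h import *
c=calibration('wrist');T=np.array(c['tool_from_camera'])
v,u=np.mgrid[0:480,0:640]
for n,cols in(('w2',(240,250,258,400)),('w3',(295,303,350))):
    d=np.load(n+'.npy')
    P=np.stack([(u-c['cx'])/c['fx']*d,(v-c['cy'])/c['fy']*d,d],-1)@T[:3,:3].T+T[:3,3]
    for cc in cols: print(n,cc,[(r,)+tuple((P[r,cc]*1000).round().astype(int)) for r in range(280,480,14)])
p=np.load('w3p.npy');save('w3c',cv2.resize(p[230:420,230:420],None,fx=4,fy=4,interpolation=0))
E
```

```text
w2 240 [(280, np.int64(-5), np.int64(-40), np.int64(9)), (294, np.int64(10), np.int64(-30), np.int64(-39)), (308, np.int64(10), np.int64(-28), np.int64(-50)), (322, np.int64(10), np.int64(-26), np.int64(-61)), (336, np.int64(7), np.int64(-25), np.int64(-65)), (350, np.int64(2), np.int64(-25), np.int64(-65)), (364, np.int64(-2), np.int64(-25), np.int64(-67)), (378, np.int64(27), np.int64(-15), np.int64(-114)), (392, np.int64(27), np.int64(-14), np.int64(-118)), (406, np.int64(24), np.int64(-14), np.int64(-119)), (420, np.int64(21), np.int64(-14), np.int64(-118)), (434, np.int64(-158), np.int64(-61), np.int64(75)), (448, np.int64(-172), np.int64(-62), np.int64(76)), (462, np.int64(-185), np.int64(-63), np.int64(76)), (476, np.int64(18), np.int64(-12), np.int64(-128))]
w2 250 [(280, np.int64(-5), np.int64(-35), np.int64(9)), (294, np.int64(9), np.int64(-26), np.int64(-38)), (308, np.int64(10), np.int64(-24), np.int64(-51)), (322, np.int64(6), np.int64(-24), np.int64(-53)), (336, np.int64(1), np.int64(-24), np.int64(-54)), (350, np.int64(-3), np.int64(-24), np.int64(-57)), (364, np.int64
[... 3573 characters left out ...]
), (294, np.int64(10), np.int64(11), np.int64(-39)), (308, np.int64(10), np.int64(11), np.int64(-50)), (322, np.int64(77), np.int64(1), np.int64(-183)), (336, np.int64(9), np.int64(10), np.int64(-69)), (350, np.int64(9), np.int64(9), np.int64(-76)), (364, np.int64(9), np.int64(9), np.int64(-83)), (378, np.int64(26), np.int64(7), np.int64(-113)), (392, np.int64(27), np.int64(6), np.int64(-118)), (406, np.int64(24), np.int64(6), np.int64(-118)), (420, np.int64(20), np.int64(6), np.int64(-117)), (434, np.int64(-155), np.int64(21), np.int64(72)), (448, np.int64(-167), np.int64(21), np.int64(71)), (462, np.int64(-181), np.int64(22), np.int64(72)), (476, np.int64(18), np.int64(6), np.int64(-128))]
```

View pics/w3c.png

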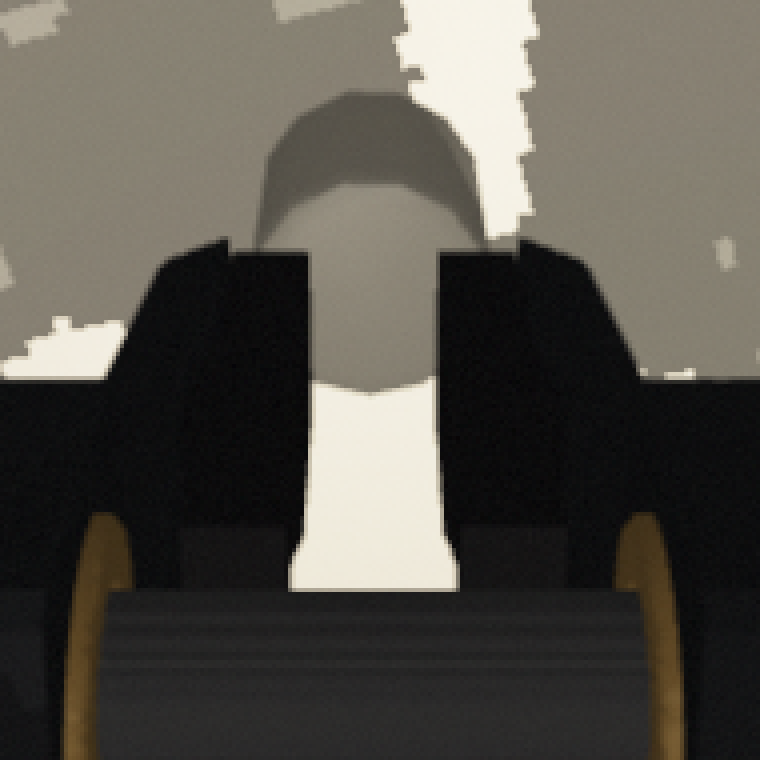

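The fingers shut to 9.8 mm over the knob, and their visible tips measure about z = -35 mm in the tool frame, while the knob top is at -25. They seem to end above the knob, short of the reported TCP. I'll check this independently with the scene camera.

```bash
python3 - <<'E'
from h import *
p,d=snapshot('scene');s=state();print(s['ee_pos'],s['finger_gap'],s['qpos'].round(4));C=cloud('scene',d)
dark=(p.max(-1)<45)
v,u=np.mgrid[0:480,0:640];B=(v>225)&(v<290)&(u>345)&(u<450)
m=B&dark&(C[...,2]>.06)
for r in range(250,290,2):
    k=np.where(m[r,380:412])[0]
    print(r,[(int(c)+380,)+tuple((C[r,c+380]*1000).round().astype(int).tolist()) for c in k[::4]])
save('s4',cv2.resize(p[225:305,350:450],None,fx=7,fy=7,interpolation=0))
E
```

```text
[0.57666116 0.18180325 0.07085044] 0.01004555012639484 [ 0.1119  0.6071  1.4041  0.      1.1303 -1.1842]
250 [(381, 590, 145, 200), (385, 584, 153, 195), (389, 593, 162, 211), (393, 594, 170, 215), (397, 598, 178, 223), (401, 598, 186, 226), (405, 597, 194, 227), (409, 586, 203, 212)]
252 [(380, 592, 144, 196), (384, 592, 152, 199), (388, 590, 160, 198), (392, 597, 168, 211), (396, 600, 176, 219), (400, 601, 184, 222), (404, 602, 192, 226), (408, 592, 201, 214)]
254 [(380, 598, 144, 198), (384, 596, 153, 198), (388, 595, 161, 197), (392, 576, 170, 170), (396, 597, 177, 206), (400, 600, 185, 214), (404, 602, 193, 218), (408, 599, 201, 217)]
256 [(380, 601, 145, 194), (384, 603, 153, 201), (388, 599, 162, 197), (393, 590, 172, 186), (403, 603, 192, 212), (407, 602, 200, 214), (411, 602, 208, 215)]
258 [(380, 602, 146, 188), (384, 601, 154, 189), (388, 605, 162, 198), (403, 595, 193, 192), (407, 605, 201, 210), (411, 609, 208, 219)]
260 [(382, 602, 150, 182), (386, 604, 159, 187), (390, 582, 168, 155), (402, 605, 192, 200), (406, 602, 200, 197), (410, 607, 208, 208)]
262 [(386, 605, 159, 181), (390, 581, 168, 145), (394, 573, 177, 134), (403, 609, 194, 198), (407, 607, 202, 197), (411, 605, 211, 198)]
264 [(387, 584, 163, 140), (391, 583, 171, 140), (400, 614, 189, 198), (404, 611, 197, 195), (408, 612, 205, 199)]
266 [(387, 579, 163, 123), (391, 582, 172, 130), (400, 612, 190, 186), (404, 614, 198, 191), (408, 615, 206, 195)]
268 [(387, 581, 164, 118), (391, 582, 173, 122), (401, 611, 193, 177), (405, 616, 200, 188)]
270 [(389, 579, 169, 107), (399, 586, 191, 126), (403, 592, 199, 138)]
272 [(397, 586, 187, 116), (401, 590, 196, 126)]
274 [(398, 588, 190, 112)]
276 []
278 []
280 []
282 []
284 []
286 []
288 []
```

View pics/s4.png

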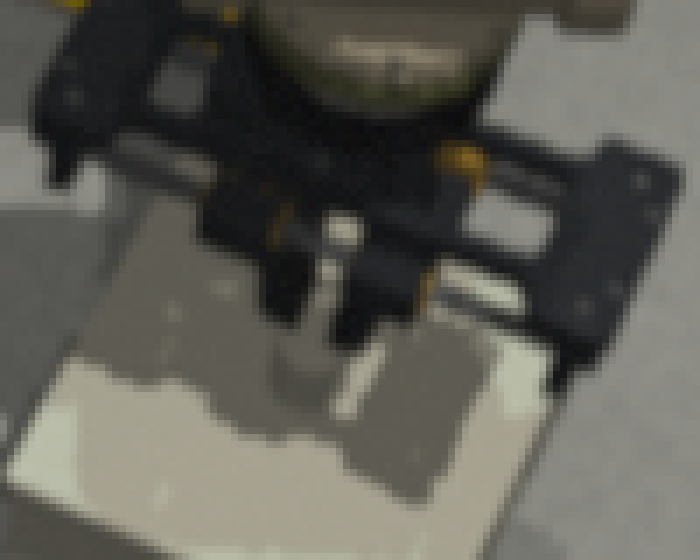

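Scene depth confirms it: the fingertips are at z ≈ 0.107 while the reported TCP is at 0.071. The real tips are about 36 mm behind the reported TCP, so I'll allow for that from now on. I'll open, descend 35 mm and grip again.

```bash
python3 -m jog '[0,0,0,0,0,0,0,0,0,0,0,0,0,0,0,0,0,0,0,0,0,0,0,0,0,0,0,0,0,0,0,0,0.06,0,0,0,0,0,0.06,0,0,0,0,0,0.06,0,0,0,0,0,0.05,0,0,0,0,0,0.03,0,0,0,0,0,0.02,0,0,0,0,0,0,0,0,0]' 46;python3 look.py w5
```

```text
time: 4.27
ee_pos: [0.5764, 0.1818, 0.0366]
tool_rot: [0.137, 0.991, -0.0, -0.0]
ft_force: [0.0, -0.3, -0.3]
finger_gap: 0.046
{'time': np.float64(4.2667), 'ee_pos': array([0.5764, 0.1818, 0.0366]), 'tool_rot': array([ 1.370e-01,  9.906e-01, -1.000e-04, -4.000e-04]), 'ft_force': array([ 0.0388, -0.2648, -0.3008]), 'finger_gap': np.float64(0.046)}
[[-9.625e-01  2.714e-01 -9.000e-04]
 [ 2.714e-01  9.625e-01 -1.000e-04]
 [ 9.000e-04 -3.000e-04 -1.000e+00]]
```

View pics/w5.png

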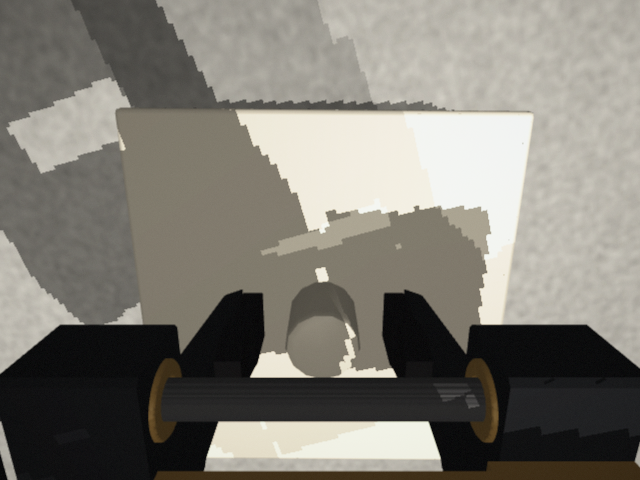

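Now the fingers (inner edges at col 264 and 384) straddle the knob (col 323), with no contact force. I'm closing.

```bash
python3 -m jog '[0,0,0,0,0,0,0,0,0,0,0,0,0,0,0,0,0,0,0,0,0,0,0,0,0,0,0,0,0,0]' 10; python3 -m jog '[0,0,-0.05,0,0,0,0,0,-0.1,0,0,0,0,0,-0.1,0,0,0,0,0,0,0,0,0]'
```

```text
time: 4.73
ee_pos: [0.5768, 0.1818, 0.0375]
tool_rot: [0.137, 0.991, 0.0, 0.0]
ft_force: [-0.2, 0.7, 1.1]
finger_gap: 0.0252
time: 5.07
ee_pos: [0.5781, 0.182, 0.0704]
tool_rot: [0.137, 0.991, 0.001, 0.002]
ft_force: [1.1, 0.3, -3.0]
finger_gap: 0.0252
```

The weight reads 3 N and the gap is 25 mm, so the knob is held. I'll carry the lid to the clear spot on the outer side.

```bash
python3 -m jog '[0,0,-0.1,0,0,0,0.048,0.077,-0.1,0,0,0,0.097,0.154,0,0,0,0,0.121,0.192,0,0,0,0,0.121,0.192,0,0,0,0,0.121,0.192,0,0,0,0,0.121,0.192,0,0,0,0,0.121,0.192,0,0,0,0,0.097,0.154,0,0,0,0,0.048,0.077,0,0,0,0,0,0,0.1,0,0,0,0,0,0.15,0,0,0,0,0,0.15,0,0,0,0,0,0,0,0,0,0,0,0,0,0,0]';python3 look.py w6
```

```text
time: 6.32
ee_pos: [0.5196, 0.3738, 0.0423]
tool_rot: [0.138, 0.99, -0.001, -0.001]
ft_force: [-0.0, 0.4, -2.9]
finger_gap: 0.0255
{'time': np.float64(6.3167), 'ee_pos': array([0.5196, 0.3738, 0.0423]), 'tool_rot': array([ 1.375e-01,  9.905e-01, -8.000e-04, -9.000e-04]), 'ft_force': array([-0.0452,  0.3886, -2.9275]), 'finger_gap': np.float64(0.0255)}
[[-0.9622  0.2724 -0.0021]
 [ 0.2724  0.9622 -0.0013]
 [ 0.0016 -0.0018 -1.    ]]
```

View pics/w6.png

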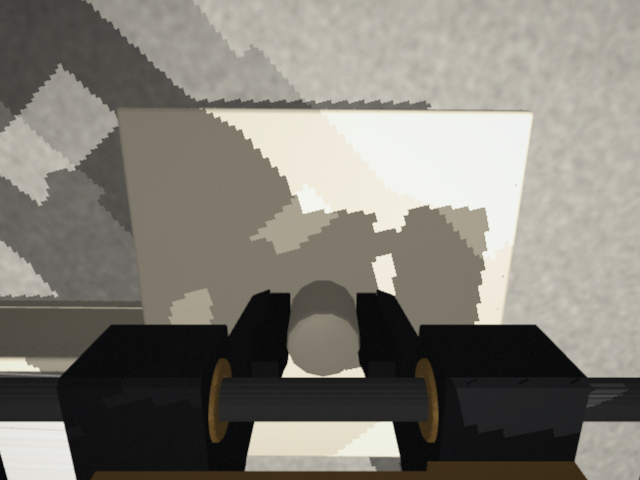

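```bash
python3 -m jog '[0,0,0.06,0,0,0,0,0,0.1,0,0,0,0,0,0.1,0,0,0,0,0,0.08,0,0,0,0,0,0.06,0,0,0,0,0,0.04,0,0,0,0,0,0.01,0,0,0,0,0,0,0,0,0]'; python3 -m jog '[0,0,0.01,0,0,0,0,0,0.01,0,0,0,0,0,0,0,0,0]'; python3 -m jog '[0,0,0.01,0,0,0,0,0,0.01,0,0,0,0,0,0.008,0,0,0]'
```

```text
time: 7.03
ee_pos: [0.5195, 0.3752, -0.0111]
tool_rot: [0.137, 0.991, -0.0, -0.0]
ft_force: [0.0, -0.2, -4.2]
finger_gap: 0.0252
time: 7.28
ee_pos: [0.5197, 0.3752, -0.013]
tool_rot: [0.137, 0.991, 0.0, 0.0]
ft_force: [-0.7, 0.3, -4.5]
finger_gap: 0.0253
time: 7.53
ee_pos: [0.5196, 0.3752, -0.0166]
tool_rot: [0.137, 0.991, 0.0, 0.0]
ft_force: [-0.1, 0.4, -3.6]
finger_gap: 0.0252
```

```bash
python3 -m jog '[0,0,0.005,0,0,0,0,0,0.005,0,0,0]'; python3 -m jog '[0,0,0.005,0,0,0,0,0,0,0,0,0]'
```

```text
time: 7.7
ee_pos: [0.5195, 0.3752, -0.0175]
tool_rot: [0.137, 0.991, -0.0, -0.0]
ft_force: [-2.6, -2.2, 3.4]
finger_gap: 0.0255
time: 7.87
ee_pos: [0.5196, 0.3752, -0.0175]
tool_rot: [0.137, 0.991, -0.0, 0.0]
ft_force: [-4.5, -2.9, 4.0]
finger_gap: 0.0251
```

The lid touched down at exactly the predicted height with about 4 N. I'm releasing it and rising straight up.

```bash
python3 -m jog '[0,0,0,0,0,0,0,0,0,0,0,0,0,0,0,0,0,0,0,0,0,0,0,0,0,0,-0.05,0,0,0,0,0,-0.15,0,0,0,0,0,-0.25,0,0,0,0,0,-0.3,0,0,0,0,0,-0.3,0,0,0,0,0,-0.3,0,0,0,0,0,-0.2,0,0,0,0,0,0,0,0,0]' 50;python3 look.py w7
python3 - <<'E'
from h import *
c=calibration('wrist');T=np.array(c['tool_from_camera'])
v,u=np.mgrid[0:480,0:640]
for n,o in(('w3',10),('w5',46)):
    d=np.load(n+'.npy')
    P=(np.stack([(u-c['cx'])/c['fx']*d,(v-c['cy'])/c['fy']*d,d],-1)@T[:3,:3].T+T[:3,3])*1000
    for r in(330,340,360,390,410,440,460): print(n,r,[(k,)+tuple(P[r,k].round().astype(int).tolist()) for k in range(4,330,20)])
E
```

```text
time: 8.87
ee_pos: [0.5215, 0.3762, 0.1743]
tool_rot: [0.137, 0.991, 0.003, 0.004]
ft_force: [-0.0, -0.4, 0.4]
finger_gap: 0.05
{'time': np.float64(8.8667), 'ee_pos': array([0.5215, 0.3762, 0.1743]), 'tool_rot': array([0.1369, 0.9906, 0.0028, 0.0043]), 'ft_force': array([-0.0103, -0.3916,  0.3954]), 'finger_gap': np.float64(0.05)}
[[-0.9625  0.2711  0.0093]
 [ 0.2712  0.9625  0.0044]
 [-0.0078  0.0068 -0.9999]]
w3 330 [(4, -68, -216, 72), (24, -69, -203, 72), (44, -68, -189, 71), (64, -68, -175, 72), (84, -69, -162, 72), (104, -69, -148, 72), (124, -69, -135, 72), (144, 35, -34, -110), (164, 34, -30, -108), (184, 35, -26, -109), (204, 34, -22, -109), (224, 34, -18, -108), (244, 34, -14, -108), (264, 11, -17, -68), (284, 10, -11, -66), (304, 5, -5, -57), (324, -31, 2, 5)]
w3 340 [(4, -76, -218, 72), (24, -77, -205, 72), (44, -76, -190, 71), (64, -76, -177, 72), (84, -76, -163, 72), (104, -76, -149, 72), (124, -76, -135, 71), (144, 35, -33, -113), (164, 34, -29, -112), (184, 34, -25, -113), (204, 34, -21, -112), (224, 35, -17, -114), (244, 35, -14, -113), (264, 11, -16, -74), (284, 10,
[... 3800 characters left out ...]
-125), (44, 22, -46, -125), (64, 23, -42, -126), (84, 23, -39, -126), (104, 23, -36, -125), (124, 23, -32, -125), (144, 22, -29, -125), (164, 16, -29, -118), (184, 6, -29, -107), (204, -6, -29, -95), (224, -67, -43, -29), (244, -67, -34, -29), (264, -67, -25, -29), (284, -66, -16, -29), (304, -66, -7, -30), (324, -67, 2, -29)]
w5 460 [(4, -145, -209, 37), (24, 18, -50, -125), (44, 19, -46, -126), (64, 18, -43, -125), (84, 19, -40, -126), (104, 19, -36, -125), (124, 19, -33, -125), (144, 18, -30, -125), (164, 11, -29, -118), (184, 3, -29, -110), (204, 77, 1, -183), (224, -145, -64, 38), (244, -145, -51, 38), (264, -144, -38, 37), (284, -145, -24, 37), (304, -145, -11, 37), (324, -145, 2, 37)]
```

View pics/w7.png

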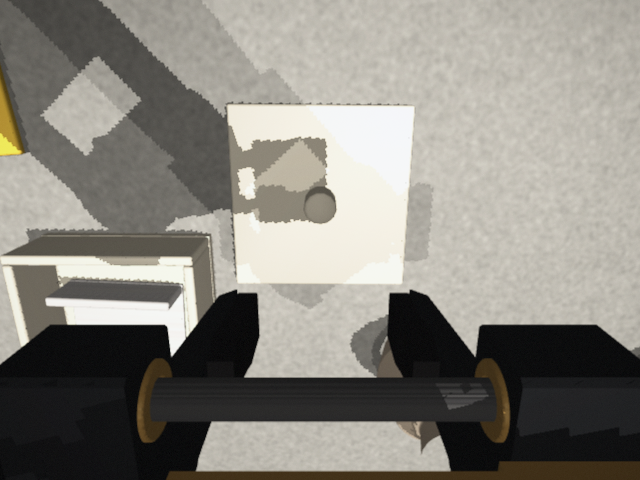

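The lid lies flat on the bench around (320,195). The box is open and the flashing's upstand is visible at (115,290). I'll compute both from this view.

```bash
python3 - <<'E'
from h import *
C=np.load('w7c.npy');Z=C[...,2]
B=np.zeros(Z.shape,bool);B[100:290,222:420]=1
m=B&(Z>.004)&(Z<.02);q=C[m];k=q[(q[:,2]>.006)]
A=np.c_[k[:,:2],np.ones(len(k))];s=np.linalg.lstsq(A,k[:,2],rcond=None)[0];print('lid plane',s,np.median(k[:,2]),cv2.minAreaRect((k[:,:2]*1000).astype(np.float32)))
for (u,v) in [(60,295),(115,290),(170,290),(115,300),(115,320),(130,280),(100,248),(40,248),(200,280)]: print(u,v,C[v,u].round(4))
B[:]=0;B[278:308,40:190]=1
m=B&(Z>.038)&(Z<.052);q=C[m];print(len(q),np.median(q[:,2]),cv2.minAreaRect((q[:,:2]*1000).astype(np.float32)))
E
```

```text
lid plane [ 0.00054747 -0.0013416   0.01090736] 0.010682610042263396 ((520.164794921875, 375.5282287597656), (149.35943603515625, 154.00086975097656), 73.758544921875)
60 295 [0.5322 0.1517 0.0422]
115 290 [0.5441 0.1888 0.0298]
170 290 [0.5586 0.2308 0.0243]
115 300 [0.5468 0.1966 0.0479]
115 320 [0.5774 0.1644 0.0111]
130 280 [0.5456 0.1909 0.0065]
100 248 [0.5037 0.2005 0.0424]
40 248 [0.4909 0.1547 0.0418]
200 280 [0.5516 0.2656 0.0403]
1523 0.04616925517573922 ((547.8613891601562, 187.8790740966797), (100.40299987792969, 8.742737770080566), 71.6795654296875)
```

```bash
python3 -m jog '[-0.05,-0.1,0,0,0,0,-0.1,-0.225,0,0,0,0,-0.1,-0.225,0,0,0,0,-0.1,-0.225,0,0,0,0,-0.1,-0.225,0,0,0,0,-0.1,-0.225,0,0,0,0,-0.1,-0.215,0,0,0,0,0,0,0,0,0,0.11,0,0,0,0,0,0.11,0,0,0,0,0,0.11,0,0,0,0,0,0.11,0,0,0,0,0,0.11,0,0,0,0,0,0.11,0,0,0,0,0,0.11,0,0,0,0,0,0.11,0,0,0,0,0,0.11,0,0,0,0,0,0.11,0,0,0,0,0,0.11,0,0,0,0,0,0.11,0,0,0,0,0,0.11]' 24; python3 -m jog '[0,0,0,0,0,0.11,0,0,0,0,0,0,0,0,0,0,0,0,0,0,0,0,0,0]';python3 look.py w8
```

```text
time: 10.58
ee_pos: [0.5469, 0.1866, 0.1658]
tool_rot: [0.777, 0.63, -0.002, -0.001]
ft_force: [-0.1, 0.2, -0.8]
finger_gap: 0.0237
time: 10.92
ee_pos: [0.5474, 0.1872, 0.1669]
tool_rot: [0.809, 0.588, -0.001, -0.0]
ft_force: [0.1, 0.7, -0.5]
finger_gap: 0.0243
{'time': np.float64(10.9167), 'ee_pos': array([0.5474, 0.1872, 0.1669]), 'tool_rot': array([ 8.089e-01,  5.880e-01, -7.000e-04, -3.000e-04]), 'ft_force': array([ 0.1484,  0.6636, -0.5383]), 'finger_gap': np.float64(0.0243)}
[[ 3.085e-01  9.512e-01 -1.500e-03]
 [ 9.512e-01 -3.085e-01 -3.000e-04]
 [-7.000e-04 -1.300e-03 -1.000e+00]]
```

View pics/w8.png

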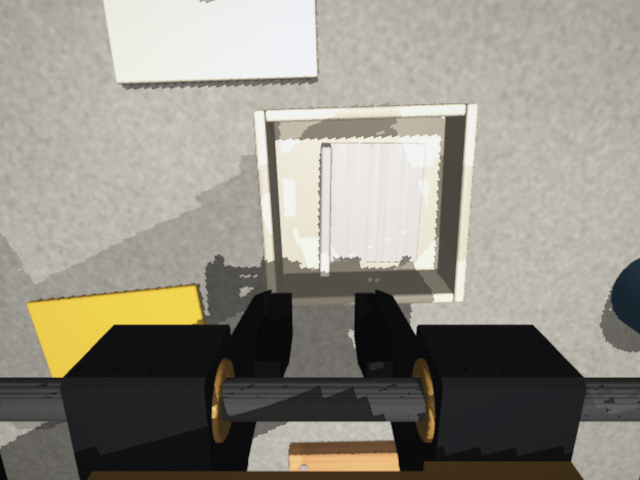

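The view looks into the box: upstand at cols 320–331, rows 143–277, with the leg to its right (world +x) up to col 422.

```bash
cat > fl.py <<'E'
import sys
from h import *
n=sys.argv[1];r0,r1,c0,c1=map(int,sys.argv[2:6]);lo,hi=map(float,sys.argv[6:8])
C=np.load(n+'c.npy');Z=C[...,2];B=np.zeros(Z.shape,bool);B[r0:r1,c0:c1]=1
m=B&(Z>lo)&(Z<hi);k=cv2.connectedComponentsWithStats(m.astype(np.uint8));i=1+np.argmax(k[2][1:,4]);q=C[k[1]==i]
print(len(q),np.median(q[:,2]).round(4),cv2.minAreaRect((q[:,:2]*1000).astype(np.float32)))
l=cv2.fitLine((q[:,:2]*1000).astype(np.float32),cv2.DIST_HUBER,0,.01,.01).ravel();print('line ang',np.degrees(np.arctan2(l[1],l[0])),l[2:])
E
python3 fl.py w8 135 285 310 340 0.038 0.055
python3 - <<'E'
from h import *
C=np.load('w8c.npy')
for (u,v) in [(325,200),(340,200),(380,200),(418,200),(428,200),(300,200),(325,147),(325,272)]: print(u,v,C[v,u].round(4))
E
```

```text
1396 0.0465 ((548.8169555664062, 188.54733276367188), (99.15087127685547, 7.968894958496094), 71.37370300292969)
line ang 71.4673 [549.64685 191.28099]
325 200 [0.5523 0.1987 0.048 ]
340 200 [0.5617 0.187  0.0101]
380 200 [0.593  0.1768 0.0101]
418 200 [0.6227 0.1674 0.0108]
428 200 [0.6311 0.1638 0.0072]
300 200 [0.53   0.1966 0.0072]
325 147 [0.5639 0.2347 0.0459]
325 272 [0.5348 0.1446 0.0475]
```

```bash
python3 -m jog '[0.008,0.002,0.1,0,0,0.009,0,0,0.2,0,0,0,0,0,0.25,0,0,0,0,0,0.25,0,0,0,0,0,0.2,0,0,0,0,0,0.15,0,0,0,0,0,0.1,0,0,0,0,0,0.05,0,0,0,0,0,0,0,0,0,0,0,0,0,0,0]' 24; python3 look.py w9
```

```text
time: 11.8
ee_pos: [0.5488, 0.1886, 0.0124]
tool_rot: [0.812, 0.583, 0.0, 0.0]
ft_force: [1.2, 0.3, 1.0]
finger_gap: 0.024
{'time': np.float64(11.8), 'ee_pos': array([0.5488, 0.1886, 0.0124]), 'tool_rot': array([8.124e-01, 5.832e-01, 5.000e-04, 3.000e-04]), 'ft_force': array([1.1537, 0.2938, 0.9812]), 'finger_gap': np.float64(0.024)}
[[ 3.198e-01  9.475e-01  1.100e-03]
 [ 9.475e-01 -3.198e-01  1.000e-04]
 [ 5.000e-04  1.000e-03 -1.000e+00]]
```

View pics/w9.png

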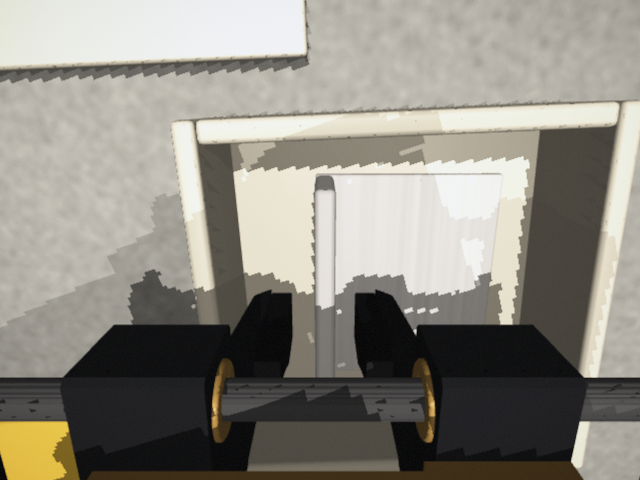

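The fingers (inner edges 292 and 355) straddle the upstand (316–335) centrally and squarely. I'm continuing down.

```bash
python3 -m jog '[0,0,0.08,0,0,0,0,0,0.08,0,0,0,0,0,0.06,0,0,0,0,0,0.04,0,0,0,0,0,0.01,0,0,0,0,0,0,0,0,0]'; python3 -m jog '[0,0,0,0,0,0,0,0,0,0,0,0,0,0,0,0,0,0,0,0,0,0,0,0]' 2; python3 -m jog '[0,0,-0.04,0,0,0,0,0,-0.08,0,0,0,0,0,0,0,0,0]'
```

```text
time: 12.35
ee_pos: [0.5481, 0.1885, -0.0212]
tool_rot: [0.812, 0.583, -0.0, -0.0]
ft_force: [-0.1, 0.1, 0.2]
finger_gap: 0.0239
time: 12.68
ee_pos: [0.5486, 0.1885, -0.0204]
tool_rot: [0.813, 0.583, 0.0, 0.0]
ft_force: [0.6, -0.6, 1.7]
finger_gap: 0.008
time: 12.93
ee_pos: [0.5492, 0.1887, -0.0044]
tool_rot: [0.812, 0.583, 0.001, 0.001]
ft_force: [1.2, -0.6, -0.6]
finger_gap: 0.0079
```

The grip is on 8 mm, as it should be. I'm lifting clear of the box.

```bash
python3 -m jog '[0,0,-0.1,0,0,0,0,0,-0.15,0,0,0,0,0,-0.2,0,0,0,0,0,-0.2,0,0,0,0,0,-0.15,0,0,0,0,0,-0.1,0,0,0,0,0,0,0,0,0,0,0,0,0,0,0,0,0,0,0,0,0]'; python3 look.py w10
```

```text
time: 13.68
ee_pos: [0.5477, 0.1884, 0.1009]
tool_rot: [0.813, 0.583, -0.001, -0.0]
ft_force: [-0.5, -0.3, -1.6]
finger_gap: 0.0079
{'time': np.float64(13.6833), 'ee_pos': array([0.5477, 0.1884, 0.1009]), 'tool_rot': array([ 8.125e-01,  5.829e-01, -7.000e-04, -4.000e-04]), 'ft_force': array([-0.5133, -0.3445, -1.6473]), 'finger_gap': np.float64(0.0079)}
[[ 3.203e-01  9.473e-01 -1.600e-03]
 [ 9.473e-01 -3.203e-01 -2.000e-04]
 [-7.000e-04 -1.400e-03 -1.000e+00]]
```

View pics/w10.png

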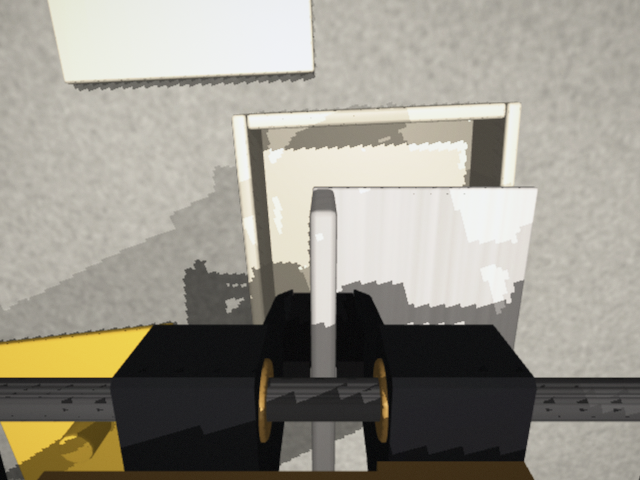

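The flashing is held: upstand at cols 310–337, with the leg extending right to col ~535. I'll measure its pose in the tool frame.

```bash
cat > leg.py <<'E'
import sys
from h import *
n=sys.argv[1]
d=np.load(n+'.npy');c=calibration('wrist');T=np.array(c['tool_from_camera']);v,u=np.mgrid[0:480,0:640]
P=(np.stack([(u-c['cx'])/c['fx']*d,(v-c['cy'])/c['fy']*d,d],-1)@T[:3,:3].T+T[:3,3])*1000
B=np.zeros(d.shape,bool);B[150:380,200:620]=1
L=B&(abs(P[...,2]+37)<10)&(P[...,1]>10)&(P[...,1]<95)&(P[...,0]>10)
k=cv2.connectedComponentsWithStats(L.astype(np.uint8));i=1+np.argmax(k[2][1:,4]);q=P[k[1]==i]
A=np.c_[q[:,:2],np.ones(len(q))];s=np.linalg.lstsq(A,q[:,2],rcond=None)[0];print('leg plane z=',s.round(4),len(q),'deg',np.degrees(s[:2]).round(2))
mx=q[:,0].max();print('leg x max',mx,'y max',np.percentile(q[:,1],99.5))
for lo,hi in((12,20),(20,28),(28,36),(36,44),(44,52)):
    w=q[(q[:,0]>lo)&(q[:,0]<hi)]
    if len(w): print(lo,hi,'front edge y',np.percentile(w[:,1],99.3).round(2),len(w))
U=B&(P[...,2]<-66)&(P[...,2]>-82)&(abs(P[...,1])<10)&(P[...,0]>12)
q=P[U];l=cv2.fitLine(q[:,:2].astype(np.float32),cv2.DIST_HUBER,0,.01,.01).ravel();print('upstand z',np.median(q[:,2]),'ang',np.degrees(np.arctan2(l[1],l[0])),'at',l[2:],'xmax',q[:,0].max(),'y range',np.percentile(q[:,1],[1,99]))
E
python3 leg.py w10
```

```text
leg plane z= [ 5.80000e-03  6.00000e-04 -3.12642e+01] 18136 deg [0.33 0.03]
leg x max 49.943054035890626 y max 77.67887118024188
12 20 front edge y 77.52 3354
20 28 front edge y 77.45 3466
28 36 front edge y 77.54 3627
36 44 front edge y 77.51 3811
44 52 front edge y 77.35 3070
upstand z -66.98413074036486 ang 0.035466783 at [31.345715   -0.69798654] xmax 49.87649573095972 y range [-4.14745716  3.08931343]
```

It is held square and level (within 0.3°), with the underside 28 mm above the reported TCP. I'm carrying it to a spot in front of the tile for a look.

```bash
python3 -m jog '[-0.1,0,0,0,0,0,-0.2,0,0,0,0,0,-0.25,-0.006,0,0,0,0,-0.25,-0.006,0,0,0,0,-0.25,-0.006,0,0,0,0,-0.25,-0.006,0,0,0,0,-0.25,-0.006,0,0,0,0,-0.25,-0.006,0,0,0,0,-0.25,-0.006,0,0,0,0,-0.25,-0.006,0,0,0,0,-0.25,-0.006,0,0,0,0,-0.25,-0.006,0,0,0,0,-0.15,0,0,0,0,0,0,0,0,0,0,-0.021,0,0,0,0,0,-0.021,0,0,0.1,0,0,0,0,0,0.1,0,0,0,0,0,0,0,0,0,0,0,0,0,0,0]'; python3 -m jog '[0,0,0,0,0,0,0,0,0,0,0,0]'; python3 look.py w11
```

```text
time: 15.32
ee_pos: [0.4279, -0.1436, 0.0774]
tool_rot: [0.799, 0.601, -0.0, -0.001]
ft_force: [-0.0, -0.0, -1.6]
finger_gap: 0.008
time: 15.48
ee_pos: [0.4284, -0.1444, 0.0782]
tool_rot: [0.799, 0.601, 0.0, 0.0]
ft_force: [0.5, -1.0, -2.5]
finger_gap: 0.0078
{'time': np.float64(15.4833), 'ee_pos': array([ 0.4284, -0.1444,  0.0782]), 'tool_rot': array([7.992e-01, 6.010e-01, 2.000e-04, 5.000e-04]), 'ft_force': array([ 0.5103, -0.9878, -2.467 ]), 'finger_gap': np.float64(0.0078)}
[[ 2.776e-01  9.607e-01  8.000e-04]
 [ 9.607e-01 -2.776e-01 -5.000e-04]
 [-3.000e-04  9.000e-04 -1.000e+00]]
```

View pics/w11.png

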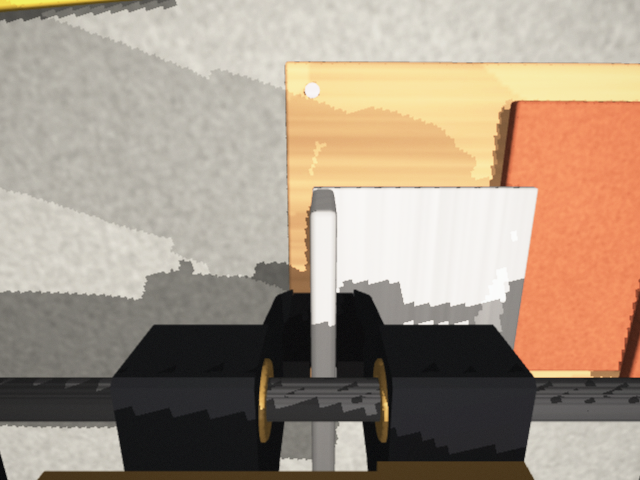

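The flashing's leg (337–537) lies in front of the tile. The tile's free edge is at col ~510, its sides at rows ~101 and ~372, and the board corner nail at (312,90).

```bash
cat > tile.py <<'E'
import sys
from h import *
n=sys.argv[1];s=state() if len(sys.argv)<3 else None
d=np.load(n+'.npy');p=np.load(n+'p.npy');C=np.load(n+'c.npy')*1000
c=calibration('wrist');T=np.array(c['tool_from_camera']);v,u=np.mgrid[0:480,0:640]
P=(np.stack([(u-c['cx'])/c['fx']*d,(v-c['cy'])/c['fy']*d,d],-1)@T[:3,:3].T+T[:3,3])*1000
h=cv2.cvtColor(p,cv2.COLOR_RGB2HSV);red=(h[...,0]<12)&(h[...,1]>110)
Z=C[...,2]
m=red&(Z>33)&(Z<41)
k=cv2.connectedComponentsWithStats(m.astype(np.uint8));i=1+np.argmax(k[2][1:,4]);m=k[1]==i;q=P[m]
print('tile n',len(q),'z world',np.median(Z[m]).round(2))
# free edge: min y per x bin
E=[]
for x in np.arange(q[:,0].min()+3,q[:,0].max()-3,3):
    w=q[abs(q[:,0]-x)<1.5]
    if len(w)>10: E.append((x,np.percentile(w[:,1],.7)))
E=np.array(E);print(E.round(1).tolist())
for y in range(70,150,10):
    w=q[abs(q[:,1]-y)<3]
    if len(w)>30: print('y',y,'x range',np.percentile(w[:,0],[.3,99.7]).round(2))
b=(Z>13)&(Z<21)&(P[...,1]>-40)&(P[...,1]<150);w=P[b];print('board z',np.median(Z[b]),'x',np.percentile(w[:,0],[.1,99.9]).round(1))
for y in range(0,140,10):
    w=P[b&(abs(P[...,1]-y)<3)]
    if len(w)>30: print('board y',y,'xmax',np.percentile(w[:,0],99.7).round(2))
for x in range(30,100,8):
    w=P[b&(abs(P[...,0]-x)<3)]
    if len(w)>30: print('board x',x,'ymin',np.percentile(w[:,1],.3).round(2))
E
python3 tile.py w11; python3 leg.py w11
```

```text
tile n 31517 z world 36.85
[[-78.3, 127.6], [-75.3, 124.8], [-72.3, 122.8], [-69.3, 120.5], [-66.3, 117.9], [-63.3, 115.9], [-60.3, 116.2], [-57.3, 116.1], [-54.3, 116.3], [-51.3, 116.3], [-48.3, 116.2], [-45.3, 116.3], [-42.3, 116.3], [-39.3, 115.8], [-36.3, 116.6], [-33.3, 116.0], [-30.3, 115.9], [-27.3, 116.8], [-24.3, 116.1], [-21.3, 116.4], [-18.3, 116.2], [-15.3, 116.6], [-12.3, 116.6], [-9.3, 116.4], [-6.3, 116.3], [-3.3, 116.6], [-0.3, 116.4], [2.7, 116.4], [5.7, 116.4], [8.7, 116.2], [11.7, 116.5], [14.7, 116.4], [17.7, 116.7], [20.7, 116.3], [23.7, 116.4], [26.7, 116.5], [29.7, 116.5], [32.7, 116.5], [35.7, 114.5], [38.7, 98.0], [41.7, 98.1], [44.7, 98.0], [47.7, 98.2], [50.7, 98.0], [53.7, 98.2], [56.7, 98.1], [59.7, 98.2], [62.7, 98.0], [65.7, 98.2], [68.7, 98.4], [71.7, 98.3], [74.7, 98.3]]
y 100 x range [37.26 80.45]
y 110 x range [37.32 80.46]
y 120 x range [-70.11  80.44]
y 130 x range [-77.32  80.44]
y 140 x range [-77.17  79.95]
board z 16.692355292030566 x [-95.6 101.4]
board y 0 xmax 101.43
board y 10 xmax 101.45
board y 20 xmax 101.46
board y 30 xmax 101.45
board y 40 xmax 100.85
board y 50 xmax 100.85
board y 60 xmax 100.81
board y 70 xmax 100.8
board y 80 xmax 100.87
board y 90 xmax 100.86
board y 100 xmax 100.89
board y 110 xmax 100.95
board y 120 xmax 100.97
board y 130 xmax 100.31
board x 30 ymin -21.64
board x 38 ymin -21.25
board x 46 ymin -21.23
board x 54 ymin -21.43
board x 62 ymin -21.21
board x 70 ymin -21.01
board x 78 ymin -21.44
board x 86 ymin -20.98
board x 94 ymin -20.76
leg plane z= [ 4.80000e-03  1.30000e-03 -3.12856e+01] 18164 deg [0.27 0.08]
leg x max 49.971543329850576 y max 77.66329015397477
12 20 front edge y 77.46 3338
20 28 front edge y 77.61 3480
28 36 front edge y 77.46 3625
36 44 front edge y 77.54 3830
44 52 front edge y 77.51 3068
upstand z -67.01852136201421 ang -0.44934532 at [31.38682   -0.5417882] xmax 49.850593878542334 y range [-4.11719568  3.17515494]
```

Tile edge is 20 mm ahead of the flashing edge, square to within ~0.3° and centred to within ~0.5 mm. I'm lowering to about 3 mm above the board and checking again.

```bash
python3 -m jog '[0.004,0,0.06,0,0,0,0,0,0.12,0,0,0,0,0,0.14,0,0,0,0,0,0.14,0,0,0,0,0,0.12,0,0,0,0,0,0.08,0,0,0,0,0,0.04,0,0,0,0,0,0.01,0,0,0,0,0,0,0,0,0,0,0,0,0,0,0]'; python3 look.py w12; python3 tile.py w12; python3 leg.py w12
```

```text
time: 16.37
ee_pos: [0.4286, -0.1443, -0.007]
tool_rot: [0.8, 0.601, 0.0, 0.001]
ft_force: [-0.1, 0.6, -2.1]
finger_gap: 0.0083
{'time': np.float64(16.3667), 'ee_pos': array([ 0.4286, -0.1443, -0.007 ]), 'tool_rot': array([7.995e-01, 6.007e-01, 2.000e-04, 5.000e-04]), 'ft_force': array([-0.053 ,  0.5813, -2.1194]), 'finger_gap': np.float64(0.0083)}
[[ 2.784e-01  9.605e-01  1.000e-03]
 [ 9.605e-01 -2.784e-01 -6.000e-04]
 [-3.000e-04  1.100e-03 -1.000e+00]]
tile n 11298 z world 36.62
[[-21.3, 97.2], [-18.3, 97.2], [-15.3, 97.1], [-12.3, 97.1], [-9.3, 97.3], [-6.3, 97.2], [-3.3, 97.5], [-0.3, 97.3], [2.7, 97.0], [5.7, 97.3], [8.7, 97.3], [11.7, 97.4], [14.7, 97.5], [17.7, 97.4], [20.7, 97.3], [23.7, 97.3], [26.7, 97.4], [29.7, 97.4], [32.7, 97.2], [35.7, 97.4], [38.7, 97.5], [41.7, 97.6], [44.7, 97.5], [47.7, 97.3], [50.7, 97.6], [53.7, 97.5], [56.7, 97.2], [59.7, 97.2], [62.7, 97.4], [65.7, 97.5], [68.7, 97.4], [71.7, 97.4], [74.7, 97.5]]
y 100 x range [-22.71  80.28]
y 110 x range [-22.01  44.  ]
y 120 x range [-22.63   0.87]
board z 16.74514566553323 x [-91.2 101.3]
board y 0 xmax 10
[... 172 characters left out ...]
 80 xmax 100.91
board y 90 xmax 100.79
board y 100 xmax 100.72
board y 110 xmax 101.08
board x 30 ymin -21.89
board x 38 ymin -21.63
board x 46 ymin -21.68
board x 54 ymin -21.36
board x 62 ymin -21.23
board x 70 ymin -21.09
board x 78 ymin -21.12
board x 86 ymin -21.12
board x 94 ymin -21.08
leg plane z= [ 2.04000e-02  9.00000e-03 -3.22176e+01] 18317 deg [1.17 0.52]
leg x max 50.02091998786103 y max 77.69600084643874
12 20 front edge y 77.54 3396
20 28 front edge y 77.55 3485
28 36 front edge y 77.45 3639
36 44 front edge y 77.52 3803
44 52 front edge y 77.51 3075
upstand z -67.04616675476075 ang -0.0898555 at [31.479889  -0.3877769] xmax 49.908365894959296 y range [-4.09527587  3.1468077 ]
```

View pics/w12.png

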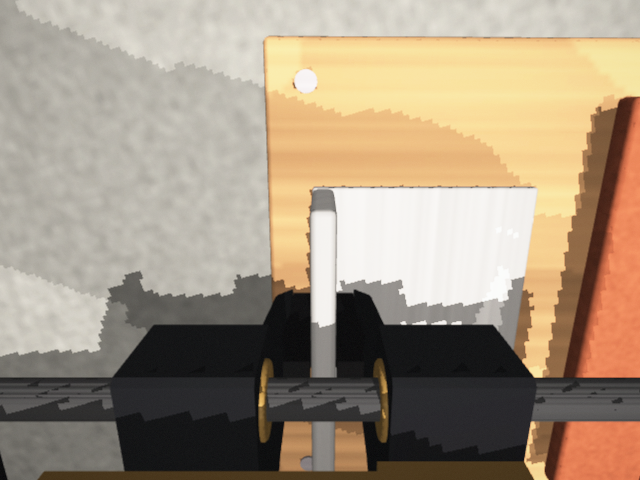

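Now at similar depth, the flashing edge is at y 77.5 and the tile edge at 97.3, so 49.8 mm of travel gives a 30 mm tuck. The leg lies mid-gap (about 2.5 mm free above, 3.5 mm below). I'm sliding in.

```bash
python3 -m jog '[0.003,0.02,0.004,0,0,0,0,0.04,0,0,0,0,0,0.05,0,0,0,0,0,0.05,0,0,0,0,0,0.045,0,0,0,0,0,0.02,0,0,0,0,0,0,0,0,0,0]';python3 -m jog '[0,0.02,0,0,0,0,0,0.04,0,0,0,0,0,0.05,0,0,0,0,0,0.045,0,0,0,0,0,0.025,0,0,0,0,0,0.01,0,0,0,0,0,0,0,0,0,0]'; python3 look.py w13; python3 tile.py w13; python3 leg.py w13
```

```text
time: 17.0
ee_pos: [0.4548, -0.1514, -0.0081]
tool_rot: [0.799, 0.601, 0.0, 0.0]
ft_force: [-1.1, -0.4, -1.7]
finger_gap: 0.008
time: 17.58
ee_pos: [0.4763, -0.1576, -0.0081]
tool_rot: [0.799, 0.601, -0.0, -0.0]
ft_force: [0.3, 0.2, -1.1]
finger_gap: 0.0075
{'time': np.float64(17.5833), 'ee_pos': array([ 0.4763, -0.1576, -0.0081]), 'tool_rot': array([ 0.7995,  0.6007, -0.    , -0.    ]), 'ft_force': array([ 0.3063,  0.1977, -1.075 ]), 'finger_gap': np.float64(0.0075)}
[[ 0.2783  0.9605 -0.    ]
 [ 0.9605 -0.2783  0.    ]
 [ 0.     -0.     -1.    ]]
tile n 46078 z world 36.77
[[-19.0, 78.8], [-16.0, 76.1], [-13.0, 73.8], [-10.0, 71.2], [-7.0, 69.0], [-4.0, 66.4], [-1.0, 63.8], [2.0, 48.2], [5.0, 48.4], [8.0, 48.3], [11.0, 48.4], [14.0, 48.3], [17.0, 48.4], [20.0, 48.4], [23.0, 48.4], [26.0, 48.4], [29.0, 48.3], [32.0, 48.4], [35.0, 48.4], [38.0, 48.4], [41.0, 48.5], [44.0, 48.5], [47.0, 48.4], [50.0, 48.7], [53.0, 48.4], [56.0, 48.6], [59.0, 48.5], [62.0, 48.6], [65.0, 48.7], [68.0, 48.5], [71.0, 48.5], [74.0, 48.6], [77.0, 48.7]]
y 70 x range [-9.85 79.96]
y 80 x range [-20.39  79.95
[... 340 characters left out ...]
13
board y 80 xmax 100.13
board y 90 xmax 100.16
board y 100 xmax 100.2
board y 110 xmax 100.18
board x 30 ymin -39.87
board x 38 ymin -39.82
board x 46 ymin -39.89
board x 54 ymin -39.6
board x 62 ymin -39.75
board x 70 ymin -39.63
board x 78 ymin -39.62
board x 86 ymin -39.62
board x 94 ymin -39.48
leg plane z= [ -0.032   -0.2278 -26.001 ] 32727 deg [ -1.83 -13.05]
leg x max 64.42779782100736 y max 94.59564913997403
12 20 front edge y 94.47 4800
20 28 front edge y 94.39 5026
28 36 front edge y 94.41 5266
36 44 front edge y 94.51 5518
44 52 front edge y 94.41 5277
upstand z -66.99756074468078 ang 0.035660885 at [31.516184  -0.6564605] xmax 49.84113422616827 y range [-4.18533135  3.08728898]
```

View pics/w13.png

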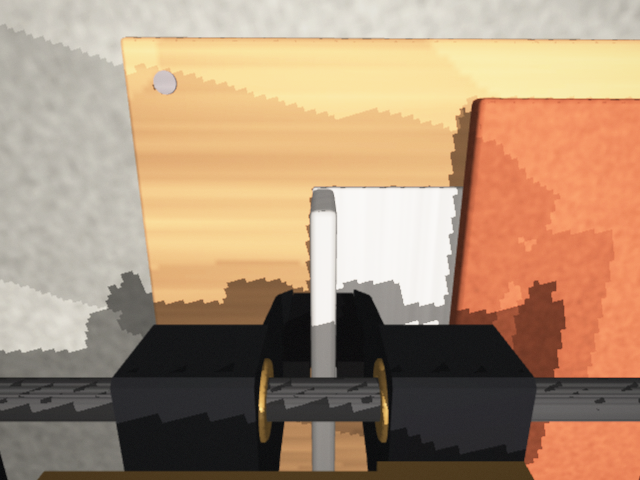

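Tuck is now 29–31 mm (tile edge at 48.4, flashing edge at 77.5–79), with the tile unlifted (top z unchanged) and centred. I'm pressing down in small steps.

```bash
python3 -m jog '[0,0,0.008,0,0,0,0,0,0.006,0,0,0,0,0,0,0,0,0]';python3 -m jog '[0,0,0.004,0,0,0,0,0,0,0,0,0,0,0,0,0,0,0]'
```

```text
time: 17.88
ee_pos: [0.4759, -0.1575, -0.0099]
tool_rot: [0.8, 0.601, -0.0, -0.0]
ft_force: [-0.7, -0.1, -1.6]
finger_gap: 0.0078
time: 18.13
ee_pos: [0.4761, -0.1576, -0.0102]
tool_rot: [0.8, 0.601, -0.0, -0.0]
ft_force: [-0.3, 0.7, -2.3]
finger_gap: 0.0079
```

```bash
python3 -m jog '[0,0,0.004,0,0,0,0,0,0,0,0,0,0,0,0,0,0,0]';python3 -m jog '[0,0,0.004,0,0,0,0,0,0,0,0,0,0,0,0,0,0,0]'
```

```text
time: 18.38
ee_pos: [0.4762, -0.1576, -0.0104]
tool_rot: [0.799, 0.601, 0.0, 0.0]
ft_force: [-2.0, 1.0, 2.9]
finger_gap: 0.0075
time: 18.63
ee_pos: [0.4762, -0.1576, -0.0104]
tool_rot: [0.799, 0.601, -0.0, 0.0]
ft_force: [-4.9, 1.3, 10.7]
finger_gap: 0.0076
```

```bash
python3 -m jog '[0,0,0.002,0,0,0,0,0,0,0,0,0,0,0,0,0,0,0]';python3 -m jog '[0,0,0,0,0,0,0,0,0,0,0,0,0,0,0,0,0,0,0,0,0,0,0,0,0,0,0,0,0,0,0,0,0,0,0,0]';python3 -c "
from bench import *
s=state();print(s['ft_force'],s['wrist_torque'])"
```

```text
time: 18.88
ee_pos: [0.4762, -0.1576, -0.0104]
tool_rot: [0.799, 0.601, -0.0, 0.0]
ft_force: [-5.0, 2.4, 13.6]
finger_gap: 0.0081
time: 19.38
ee_pos: [0.4762, -0.1576, -0.0104]
tool_rot: [0.799, 0.601, -0.0, 0.0]
ft_force: [-5.2, 2.5, 13.2]
finger_gap: 0.0079
[-5.22858547  2.53065193 13.19835189] [ 0.25734502  0.98267929 -0.00207235]
```

```bash
python3 look.py w14; python3 - <<'E'
from h import *
n='w14';C=np.load(n+'c.npy')*1000
d=np.load(n+'.npy');c=calibration('wrist');T=np.array(c['tool_from_camera']);v,u=np.mgrid[0:480,0:640]
P=(np.stack([(u-c['cx'])/c['fx']*d,(v-c['cy'])/c['fy']*d,d],-1)@T[:3,:3].T+T[:3,3])*1000
def pl(m,t):
    q=C[m];l=P[m];A=np.c_[l[:,:2],np.ones(len(q))];s=np.linalg.lstsq(A,q[:,2],rcond=None)[0];print(t,len(q),'median z',np.median(q[:,2]).round(2),'slopes deg x,y',np.degrees(s[:2]).round(2))
x,y,Z=P[...,0],P[...,1],C[...,2]
pl((x>18)&(x<46)&(y>8)&(y<38)&(v<300)&(Z>15)&(Z<30),'leg')
pl((x>60)&(x<95)&(y>-20)&(y<35)&(Z>12)&(Z<30),'board')
pl((x>10)&(x<75)&(y>54)&(y<75)&(Z>30)&(Z<45),'tile')
p,_=snapshot('scene');save('s14',cv2.resize(p[190:330,170:350],None,fx=4,fy=4,interpolation=2))
p,_=snapshot('top');save('t14',p)
E
python3 tile.py w14 | head -2 | cut -c1-40; python3 tile.py w14|grep "^y"
```

```text
{'time': np.float64(19.3833), 'ee_pos': array([ 0.4762, -0.1576, -0.0104]), 'tool_rot': array([ 7.994e-01,  6.008e-01, -0.000e+00,  1.000e-04]), 'ft_force': array([-5.2286,  2.5307, 13.1984]), 'finger_gap': np.float64(0.0079)}
[[ 2.782e-01  9.605e-01  1.000e-04]
 [ 9.605e-01 -2.782e-01 -3.000e-04]
 [-2.000e-04  2.000e-04 -1.000e+00]]
leg 5648 median z 20.77 slopes deg x,y [-0.06  0.1 ]
board 16037 median z 16.71 slopes deg x,y [-0.08  0.01]
tile 11964 median z 36.78 slopes deg x,y [-0.06  0.11]
tile n 45471 z world 36.78
[[-17.5, 77.2], [-14.5, 74.8], [-11.5, 7
y 70 x range [-9.73 79.93]
y 80 x range [-18.8  79.9]
y 90 x range [-19.14  79.91]
y 100 x range [-19.18  76.96]
y 110 x range [-19.39  33.05]
y 120 x range [-20.01  -9.6 ]
```

View pics/s14.png

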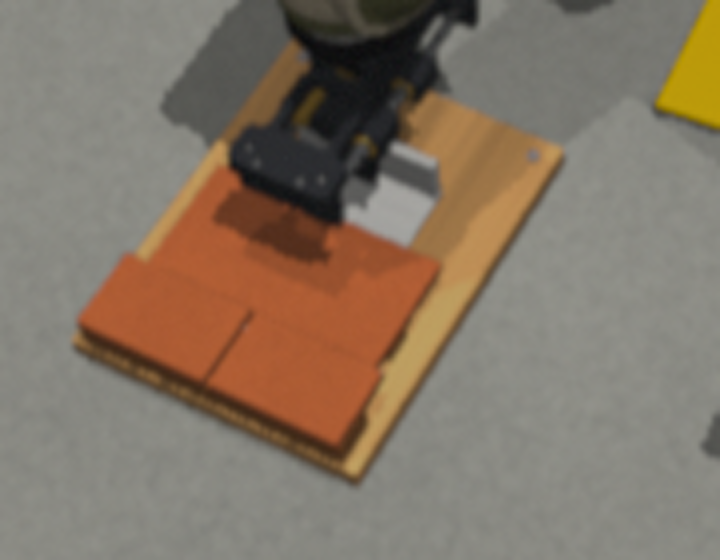

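View pics/t14.png

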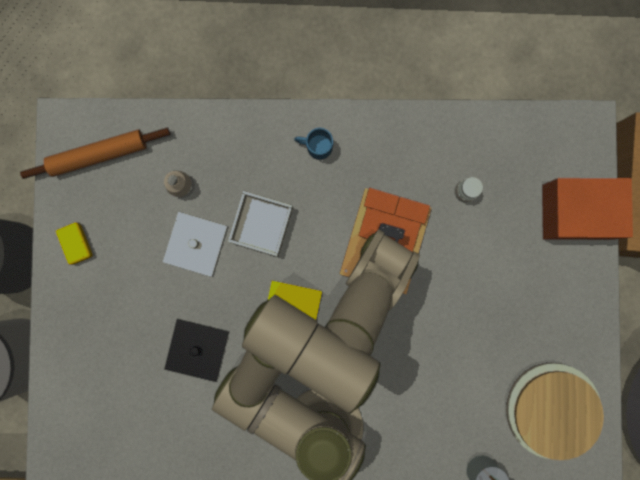

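View pics/w14.png

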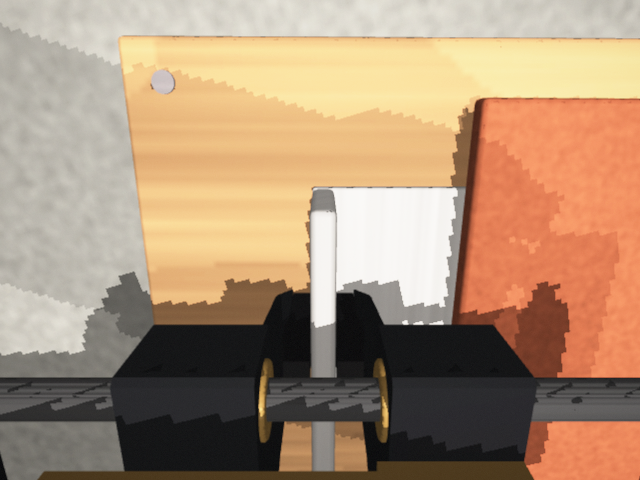

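The leg top is 4.06 mm above the board, which is its thickness, so it lies flat; the slopes are ≤0.1°. The tile is unchanged at 36.8 mm. The scene and top views show the leg tucked centrally under the tile, the lid flat at top (195,244), and mug, jar and vase at their original pixels. I'm handing in.

```bash
python3 -c "
from bench import *
s=state();print(s['time'],s['ft_force'],s['finger_gap'],s['ee_pos']);print(hand_in())"
```

```text
19.5333 [-4.36748279  1.88922515 13.54427194] 0.007761277439006307 [ 0.47619563 -0.15761622 -0.01041338]
the job is handed in; nothing more can be done
None
```

I handed the job in at 19.5 s with the arm still holding the flashing under the tile and pressing it onto the board.

- **Lid:** it was lifted by the knob and set down with about 4 N at (0.52, 0.375). The camera shows it flat, with slopes around 0.1°.
- **Flashing:** it was taken out by its upstand and slid in square to the tile. The tuck is about 29 to 31 mm, the spread being the difference between the camera reading and the nominal size. It is centred within about 1 mm and square within about 0.3°.
- **Pressing:** the leg top measures 4.06 mm above the board, which is its thickness, so it lies flat. The last wrist reading was 13.5 N, about 15 N on the board counting the flashing's own weight. There was also about 4 to 5 N sideways, which I did not correct.
- **Tile and bystanders:** the tile's top read 36.8 mm throughout (nominal 38; the cameras read 1 to 1.5 mm low everywhere), so it was not lifted. The mug, jar and vase stayed where they were in the top view.

**Disagreement found:** the real fingertips are about 36 mm short of the reported TCP. My first attempt at the knob closed in the air just above it, touching nothing; both cameras confirmed the offset, and I allowed for it in every later move.

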